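Pull the pointer cap off a bench instrument

TASK

The control unit on the bench has three push-on knob caps: take off the one with the straight pointer bar across its top with the steel puller, without touching that cap with the fingers, and without leaning hard on the floating face of the unit or forcing the cap. Rest the puller lightly on the face in front of the cap, slide it under with its soles kept in light contact with the face, then pull straight up until the cap pops off; carry the cap on the puller to the flat grey parts pad, set it down upright there, slide the puller out from under it and leave the puller standing on its feet, clear of the cap, on the pad or the bench. Leave the other two caps on their shafts and everything else where it is.

Things in the scene. Friction and masses are not known exactly. Their poses are not given: they have to be found in the camera images.
- pointer_cap_mid (a point): The cap to pull: aluminium push-on knob cap, 24 mm high, with a straight black bar 24 x 5 x 4 mm across its top; 45 g. Site on its axis, 11.5 mm above its lower rim (on the unit's face at the start); z up. Eight-sided head, 28 mm across flats, 30 across corners, from 6.5 to 16.5 mm above the rim; flats face along the unit's x and y at the start
- pointer_cap_foot (a point): The same cap, on its axis at its lower rim. Below the head is an eight-sided hub 15 mm across flats and 6.5 mm high, so a gap 6.5 mm high and 6.5 mm deep runs all round under the head. Spring leaves in the shaft grip the cap by friction: it takes some 8 to 22 N straight up and comes free after 10 to 13 mm of lift; sideways it gives 1 mm or less
- round_cap_a_mid (a point): A neighbour that stays on: the same kind of cap but with a round black boss 14 mm across on its top in place of the bar. Site on its axis, 11.5 mm above the unit's face
- round_cap_b_mid (a point): The other neighbour that stays on: the same as round_cap_a
- unit: Fixed grey unit lying face up, 130 (x) x 180 (y) x 45 mm. Origin at the centre of its underside, z up; its flat face, 45 mm above, floats on foam (gives 1 mm per 18 N). Three shafts 13 mm tall stand in a row on the face at x = +15 mm, y = -48, 0 and +48 mm; each carries one cap, in any order. The face is empty from its front edge (x = -63 mm) to the caps
- puller_grip (a point): Steel puller standing on its soles, about 130 g, 72 mm high. Site in the middle of its handle, 56 mm above the soles; x points out of its open front, z up. Handle: upright block 26 (x) x 16 (y) x 38 mm, 34 to 72 mm above the soles. Under it a bridge (underside 28 mm above the soles), two side legs (34 mm apart inside, 42 outside) and a closed back wall
- puller_hook (a point): Middle of the puller's space for the cap, at sole height under puller_grip. Back wall x = -19 to -15 mm. Along each leg's foot an inward ledge 2.5 mm thick, to x = +14 mm, with a slot 19 mm wide between the two; lips 2 mm high on their front ends (x = 12 to 14 mm, 4.5 mm high in all). The hub runs in the slot, the head passes over the lips until it meets the back wall; the lips then keep it on
- pad: Fixed flat parts pad, black with a grey middle, 110 x 110 mm and 3 mm thick, on the bench. Origin at the centre of its underside
- solder_spool: bystander: white solder spool, 62 mm across, 34 mm tall; origin at its underside
- flux_bottle: bystander: small glass bottle with a black cap, 34 mm across, 70 mm tall; origin at its underside
- bit_rack: bystander: small orange rack 18 x 60 mm with five steel bits, 32 mm tall; origin at its underside
- circuit_board: bystander: green circuit board 100 x 130 mm with black connectors, 18 mm tall; origin at its underside
- screwdriver: bystander: blue-handled screwdriver lying on the bench, 150 mm long; origin at its underside
- flux_tin: bystander: round metal tin, 56 mm across, 16 mm tall; origin at its underside
Things that resemble listed ones, but are neither listed nor needed, are in the scene too. What is shaped like the part that bears puller_grip but brown is not meant. There is more than one size of the pad; the job needs the larger.

How it is judged:
By the outcome, as a careful person would: the job done as asked, in the order asked, and still so for the second after the job is handed in, with the robot touching nothing.
It also fails if it takes over 72 s, if anything falls off the work surface, if the arm or the gripper's body presses on something with over 40 N, if the wrist force passes 120 N, or if a joint passes its speed limit or range.

ROBOT

A 6-joint arm with a two-finger parallel gripper is mounted at the origin on the work surface. World frame = base frame: x ahead of the robot, y to its left, z up, the work surface at z = 0. Lengths are in m, angles in rad, forces in N, time in s.
With the tool pointing down it reaches from about 0.325 to 0.775 m from the base axis. Payload 9.3 kg.
Tool frame: the origin (TCP) lies on the centre line of the jaws, within the pads' length; the fingertips stand 17 mm ahead of it and the grasp point (between the pads) lies 2 mm behind it (env.tip_reach is the distance from the TCP to the fingertips, in m); z points along the fingers, y is the line along which they close (so a half turn about z gives the same grasp; the last joint's range is limited). The gripper opens to 85 mm and grips with 20 to 120 N. Pads are 22 mm wide; open, the fingers measure 114 mm over their backs; the gripper's body (76 mm by 85 mm) begins 54 mm behind the grasp point. The pads swing forward as they close: fully open they stand 13 mm farther back than shut.
Start: joints at [1.092, 0.259, 0.021, 1.334, 0, 1.418], TCP at [0.176, 0.521, 0.248] pointing down, gripper open.
Joint ranges: [-3.04, 3.04], [-0.91, 1.82], [-1.04, 1.36], [-1.92, 1.95], [-1.52, 1.45], [-3.14, 3.14]. Speed limits (rad/s): [2.22, 2.22, 2.79, 3.14, 3.14, 3.14].

INTERFACE

Orientations are given as a unit quaternion [x, y, z, w].
In Python, from workcell import telemetry, eyes, job, env gives the robot as it stands.
- The arm moves only by the tool play_rows, never from a script. Its argument "steps" is a list of rows, each a list of 7 numbers: the shift along the world's x, y, z normalised to -1 to 1, where 1 is 4 cm, then the turn, a rotation vector about the world's x, y, z normalised to -1 to 1, where 1 is 5 degrees, then the gripper's target within -1 to 1 (fully open at 1, half-way at 0, shut at -1). In form: [[tx, ty, tz, ax, ay, az, grip], ...]. A call has 1 to 20 rows; each row shifts and turns the commanded pose from where the row before left it; what a row does not reach is not made up. A row lasts 1/10 s, in which the tool goes at most 50 mm and 8.59 degrees, less where a joint would pass 70% of its speed; a pose out of reach is approached as far as the arm can. A call with a number of a shift or a turn outside -1 to 1 is refused whole. A call with a gripper value outside its range is refused whole. The fingers move at their own pace and stop on an object; the grip force is fixed at half the most. Time passes only in rows, so rows that do not move let the fingers close. It gives the time, the measured TCP pose, the force, the opening and the grip force at its end, in the units of the state.
- telemetry.get_state(): the state, without advancing time (a new reading comes with each control period).
- eyes.camera(name): name is "scene" or "top" or "wrist"; returns a dict with "pixels" (420x560x3 uint8, blue, green, red), "intrinsics" (3x3 intrinsics, pixels), "extrinsics" (4x4, takes a point from camera to world coordinates). Camera axes: x right, y down, z forward; pixel columns grow to the right and rows downward; lengths in m; the calibration is good to about 2 mm. A picture is of the moment at which its call begins. There is no depth.
- job.job_done(): hands the job in; it is judged then, once.
The state is a dict: "clock": time; "joint_positions": joint angles; "qvel": joint speeds; "joint_efforts": joint torques, N m; "position": TCP position; "tool_rot": TCP orientation; "contact_force": force on the tool from outside, world axes, zero at the start; "wrist_torque": the same for the moment, N m; "finger_gap": finger opening in m; "gripper_force": force on a finger pad.
Only numpy, scipy, OpenCV 4.12 (cv2) and the standard library are available. Lean on these libraries where they do the work, as an engineer would, in place of code of your own. Each camera call takes 0.05 s, during which the arm holds its last target. There are 200 camera calls.

## Working session

There is one attempt and no reset: what is moved stays moved. The work goes in short steps, Python scripts to look and compute and a tool call to move; the robot and the scene stay as the last step left them, time stands still between calls to the robot, and variables do not carry over. Pictures are saved under pics/ and viewed, at most 13 in all, crops included, and the job is handed in when it is done.

Besides the shell and the picture viewer there is one more tool, called after ">>>" as name([rows], argument=value, ...), one row to a line, values as JSON. play_rows: Moves the arm, as the interface text tells. Scaled input: -1 to 1 covers 4 cm each way for a shift and 5 degrees each way for a turn. Its arguments: {"type":"object","properties":{"steps":{"type":"array"}},"required":["steps"]}

```bash
ls; mkdir -p pics
cat > h.py <<'E'
import numpy as np, cv2, json
from workcell import telemetry, eyes, job, env
def snap(name,fn):
    c=eyes.camera(name); cv2.imwrite('pics/'+fn+'.png',c['pixels']); np.savez('pics/'+fn+'.npz',K=c['intrinsics'],E=c['extrinsics'],p=c['pixels']); return c
def ray(fn,u,v,z):
    d=np.load('pics/'+fn+'.npz'); r=d['E'][:3,:3]@np.linalg.inv(d['K'])@[u,v,1]; o=d['E'][:3,3]; return o+r*(z-o[2])/r[2]
def proj(fn,P):
    d=np.load('pics/'+fn+'.npz'); q=d['E'][:3,:3].T@(np.array(P)-d['E'][:3,3]); q=d['K']@q; return q[:2]/q[2]
E
python3 - <<'E'
from h import *
for n in ['top','scene']:
    c=snap(n,n+'1'); print(n,c['extrinsics'].round(3).tolist(),c['intrinsics'].round(0).tolist())
s=telemetry.get_state(); print({k:np.round(v,3).tolist() for k,v in s.items()})
E
```

```text
pics
top [[0.026, -0.993, 0.117, 0.381], [-1.0, -0.025, 0.007, -0.03], [-0.004, -0.117, -0.993, 1.192], [0.0, 0.0, 0.0, 1.0]] [[477.0, 0.0, 274.0], [0.0, 477.0, 212.0], [0.0, 0.0, 1.0]]
scene [[-0.503, 0.7, -0.507, 1.024], [0.864, 0.419, -0.278, 0.259], [0.018, -0.578, -0.816, 0.901], [0.0, 0.0, 0.0, 1.0]] [[494.0, 0.0, 280.0], [0.0, 494.0, 220.0], [0.0, 0.0, 1.0]]
{'clock': 0.1, 'joint_positions': [1.092, 0.259, 0.021, 1.334, -0.0, 1.418], 'qvel': [0.002, -0.003, 0.002, 0.0, 0.001, 0.002], 'joint_efforts': [0.005, -55.67, 34.507, 0.012, -0.0, 0.0], 'position': [0.176, 0.521, 0.248], 'tool_rot': [0.162, 0.987, -0.001, -0.0], 'contact_force': [-0.497, 0.571, 0.071], 'wrist_torque': [0.016, -0.035, -0.008], 'gripper_force': 0.0, 'finger_gap': 0.086}
```

View pics/top1.png

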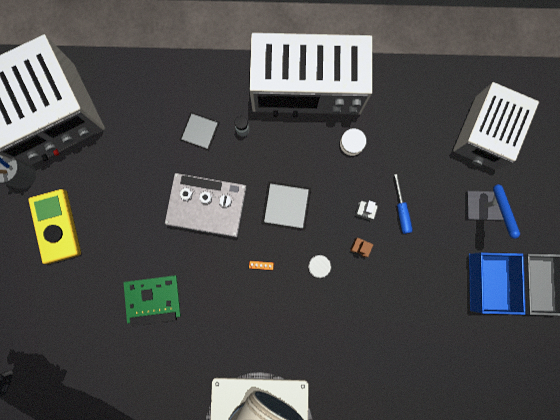

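View pics/scene1.png

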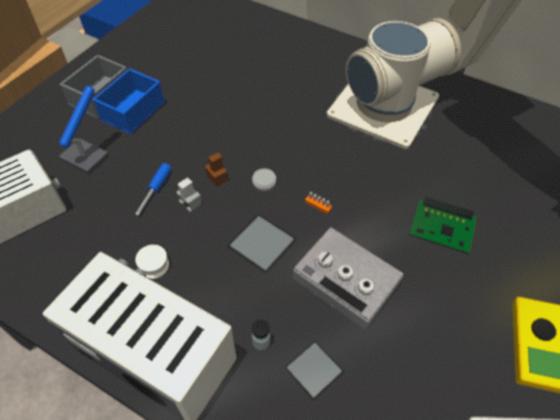

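Top image: the pointer cap is at (225,201), the puller at (367,209), the brown decoy at (362,247), the large pad at (287,206) and the unit around (205,205). I'll zoom in next.

Run:
```python
from h import *
t=np.load('pics/top1.npz')['p']; s=np.load('pics/scene1.npz')['p']
def cr(i,u,v,w,h,k): return cv2.resize(i[v:v+h,u:u+w],(w*k,h*k),interpolation=cv2.INTER_CUBIC)
a=np.hstack([cr(t,345,190,50,37,8),cr(s,165,170,50,37,8)])
b=np.hstack([cr(t,155,165,100,75,4),cr(s,290,225,100,75,4)])
cv2.imwrite('pics/m1.png',np.vstack([a,b]))
for n,p,z in [('pull',(367,209),.04),('pullscene',(187,193),.04),('cap',(225,201),.069),('padc',(287,206),.003)]:
    print(n,ray('scene1' if 'scene' in n else 'top1',*p,z).round(4))
for n,pts,z in [('unit',[(175,174),(246,182),(238,238),(166,227)],.045),('pad',[(270,183),(310,187),(304,228),(264,224)],.003)]:
    P=np.array([ray('top1',*p,z) for p in pts]); print(n,P.round(3).tolist(),P.mean(0).round(4))
```

```text
pull [ 0.5299 -0.2489  0.04  ]
pullscene [ 0.5319 -0.2492  0.04  ]
cap [0.5368 0.0942 0.069 ]
padc [ 0.5372 -0.0549  0.003 ]
unit [[0.604, 0.222, 0.045], [0.588, 0.047, 0.045], [0.451, 0.062, 0.045], [0.473, 0.237, 0.045]] [0.5291 0.1421 0.045 ]
pad [[0.595, -0.011, 0.003], [0.587, -0.112, 0.003], [0.483, -0.099, 0.003], [0.49, 0.002, 0.003]] [ 0.5387 -0.0549  0.003 ]
```

View pics/m1.png

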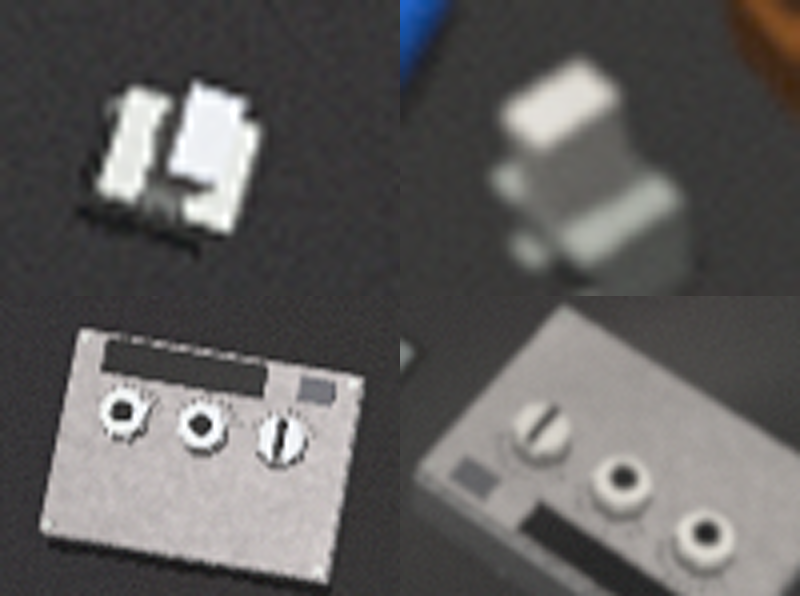

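>>> play_rows([
  [0.58,-0.8,0,0,0,0,1],
  [0.58,-0.8,0,0,0,0,1],
  [0.58,-0.8,0,0,0,0,1],
  [0.58,-0.8,0,0,0,0,1],
  [0.58,-0.8,0,0,0,0,1],
  [0.58,-0.8,0,0,0,0,1],
  [0.58,-0.8,0,0,0,0,1],
  [0.58,-0.8,0,0,0,0,1],
  [0.58,-0.8,0,0,0,0,1],
  [0.58,-0.8,0,0,0,0,1],
  [0.58,-0.8,0,0,0,0,1],
  [0.58,-0.8,0,0,0,0,1],
  [0,0,0,0,0,0,1],
  [0,0,0,0,0,0,1],
])

```text
clock: 1.5
position: [0.4546, 0.1363, 0.2478]
tool_rot: [0.163, 0.987, -0.0, -0.001]
contact_force: [0.0, -0.4, 0.3]
finger_gap: 0.0855
gripper_force: 0.0
```

Run:
```python
from h import *
c=snap('wrist','w1'); s=telemetry.get_state(); print(s['clock'],s['position'],s['tool_rot'],c['extrinsics'].round(3).tolist(), c['intrinsics'][0,0])
print(proj('w1',[.5378,.0935,.069]))
```

```text
1.55 [0.45412498 0.13701058 0.24794656] [ 1.62578369e-01  9.86695490e-01 -2.65291837e-05 -5.33082494e-04] [[0.323, 0.907, 0.272, 0.386], [0.946, -0.309, -0.093, 0.159], [-0.0, 0.287, -0.958, 0.372], [0.0, 0.0, 0.0, 1.0]] 334.7710173099569
[262.11449058 275.35752853]
```

View pics/w1.png

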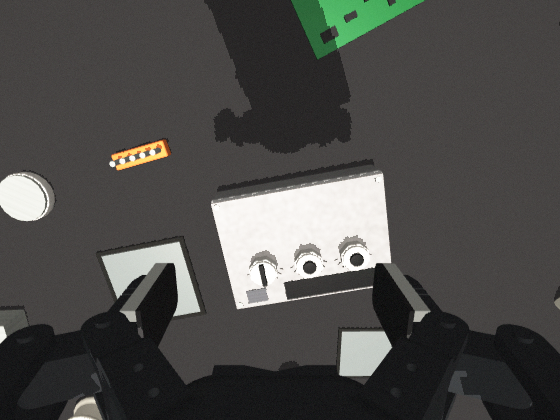

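Wrist view: the pointer bar is at about (263,275), the bosses at (310,267) and (357,260), and the unit face corners at about (212,202), (382,172) and (238,308). Next I move to where the wrist camera sees the puller.

>>> play_rows([
  [0,-0.95,0,0,0,0,1],
  [0,-0.95,0,0,0,0,1],
  [0,-0.95,0,0,0,0,1],
  [0,-0.95,0,0,0,0,1],
  [0,-0.95,0,0,0,0,1],
  [0,-0.95,0,0,0,0,1],
  [0,-0.95,0,0,0,0,1],
  [0,-0.95,0,0,0,0,1],
  [0,-0.95,0,0,0,0,1],
  [0,-0.95,0,0,0,0,1],
  [0,0,0,0,0,0,1],
  [0,0,0,0,0,0,1],
])

```text
clock: 2.75
position: [0.4545, -0.2423, 0.248]
tool_rot: [0.162, 0.987, 0.0, -0.0]
contact_force: [-0.2, 0.1, 0.0]
finger_gap: 0.0853
gripper_force: 0.0
```

Run:
```python
from h import *
c=snap('wrist','w2'); s=telemetry.get_state(); print(s['clock'],s['position'],s['tool_rot'])
p=c['pixels']; q=proj('w2',[.531,-.249,.03]); print(q)
u,v=[int(x) for x in q]; u0=max(u-50,0);v0=max(v-37,0); print(u0,v0)
a=cv2.resize(p[v0:v0+75,u0:u0+100],(800,600),interpolation=cv2.INTER_CUBIC); cv2.imwrite('pics/w2c.png',a)
P=[ray('w1',*x,.067) for x in [(263,275),(310,267),(357,260)]]; print(np.round(P,4))
d=P[2]-P[0]; print('row angle-90',np.degrees(np.arctan2(d[1],d[0]))-90, np.linalg.norm(d[:2]))
print([ray('w1',*x,.045).round(3) for x in [(212,202),(382,172),(238,308)]])
```

```text
2.8 [ 0.45447344 -0.24172487  0.24820099] [ 1.61743015e-01  9.86832848e-01  2.83453471e-04 -2.18577587e-04]
[291.86833997 243.41644332]
241 206
[[0.5387 0.0941 0.067 ]
 [0.5455 0.1419 0.067 ]
 [0.5533 0.1887 0.067 ]]
row angle-90 -8.766501271076578 0.09571795900994812
[array([0.455, 0.068, 0.045]), array([0.481, 0.239, 0.045]), array([0.58 , 0.049, 0.045])]
```

View pics/w2c.png

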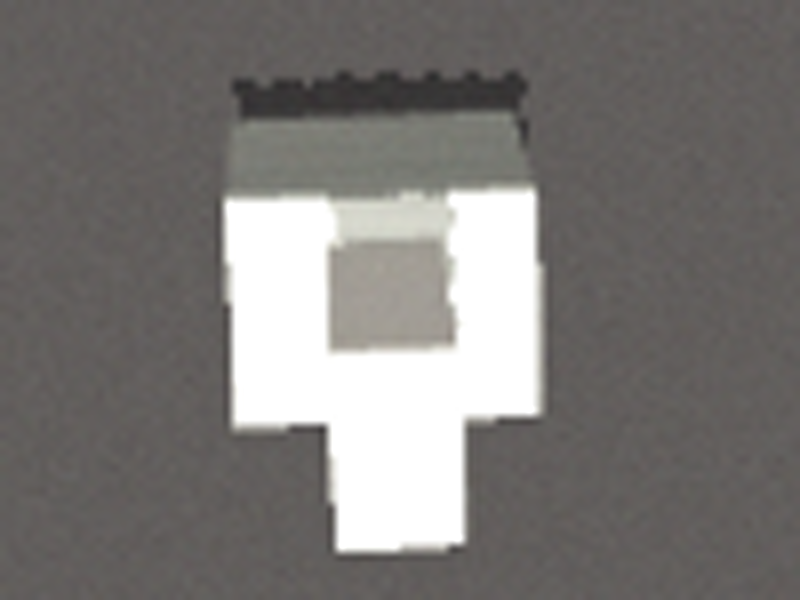

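Wrist crop: the closed back wall (grey, full width, top of crop) faces the robot, so the open front points to +x. The handle top's corners in the crop are at (330,350), (458,348), (466,545) and (335,551). Now I'll refine the poses by fitting.

```bash
cat >> h.py <<'E'
def warp(fn,cx,cy,z,w=.24,s=2000):
    d=np.load('pics/'+fn+'.npz'); n=int(w*s)
    W=np.array([[cx-w/2,cy-w/2],[cx+w/2,cy-w/2],[cx+w/2,cy+w/2],[cx-w/2,cy+w/2]])
    src=np.float32([proj(fn,[*p,z]) for p in W]); dst=np.float32([[0,0],[n,0],[n,n],[0,n]])
    return cv2.warpPerspective(d['p'],cv2.getPerspectiveTransform(src,dst),(n,n)) # col=x,row=y (world)
def rects(fn,cx,cy,z,lo,hi,w=.24,inv=False,amin=.2e-4,amax=1):
    s=2000; g=cv2.cvtColor(warp(fn,cx,cy,z,w,s),cv2.COLOR_BGR2GRAY); m=cv2.inRange(g,lo,hi)
    for c in cv2.findContours(m,cv2.RETR_CCOMP,cv2.CHAIN_APPROX_NONE)[0]:
        a=cv2.contourArea(c)/s/s
        if amin<a<amax:
            (x,y),(ww,hh),an=cv2.minAreaRect(c); print(fn,'c',round(cx-w/2+x/s,4),round(cy-w/2+y/s,4),'wh',round(ww/s*1000,1),round(hh/s*1000,1),'ang',round(an,1),'A mm2',round(a*1e6))
E
python3 - <<'E'
from h import *
for f,lo in [('top1',100),('w1',130)]:
    print('unit'); rects(f,.53,.142,.045,lo,255,amin=1e-2)
    print('black marks'); rects(f,.543,.142,.067,0,70,w=.13,amin=.4e-4,amax=4e-4)
for f,lo in [('top1',90),('w1',110)]:
    print('pad'); rects(f,.538,-.055,.003,lo,255,w=.16,amin=2e-3)
print('handle')
for f in ['w2']:
    rects(f,.531,-.249,.072,235,255,w=.08,amin=1e-4)
o=np.array([241,206]); 
T=np.array([ray('w2',*(np.array(p)/8-.44+o),.072) for p in [(330,350),(458,348),(466,545),(335,551)]]); print(T.round(4),T.mean(0).round(4))
B=np.array([ray('w2',*(np.array(p)/8-.44+o),.034) for p in [(222,198),(538,187),(545,415),(232,430)]]); print(B.round(4),B.mean(0).round(4))
E
```

```text
unit
top1 c 0.5311 0.1448 wh 179.7 129.9 ang 81.5 A mm2 20441
black marks
top1 c 0.553 0.1905 wh 8.0 10.0 ang 0.0 A mm2 67
top1 c 0.5462 0.143 wh 9.7 8.6 ang 56.3 A mm2 64
unit
w1 c 0.5293 0.1433 wh 176.3 129.8 ang 81.6 A mm2 19512
black marks
w1 c 0.552 0.1882 wh 12.5 13.0 ang 90.0 A mm2 121
w1 c 0.545 0.141 wh 12.0 13.0 ang 90.0 A mm2 117
w1 c 0.5383 0.094 wh 4.1 23.2 ang 81.9 A mm2 74
w1 c 0.5876 0.1009 wh 19.3 9.7 ang 43.0 A mm2 65
w1 c 0.6025 0.0981 wh 14.0 8.4 ang 40.2 A mm2 45
w1 c 0.5827 0.0835 wh 8.6 10.4 ang 77.9 A mm2 45
pad
top1 c 0.5389 -0.0525 wh 100.6 101.5 ang 82.5 A mm2 9922
pad
w1 c 0.5382 -0.0542 wh 98.7 98.9 ang 82.5 A mm2 4922
handle
w2 c 0.5214 -0.2515 wh 36.8 46.7 ang 73.3 A mm2 967
[[ 0.5159 -0.2567  0.072 ]
 [ 0.5207 -0.2418  0.072 ]
 [ 0.5465 -0.2489  0.072 ]
 [ 0.542  -0.2647  0.072 ]] [ 0.5313 -0.253   0.072 ]
[[ 0.5066 -0.2681  0.034 ]
 [ 0.5187 -0.2272  0.034 ]
 [ 0.5513 -0.2362  0.034 ]
 [ 0.5395 -0.2779  0.034 ]] [ 0.529  -0.2523  0.034 ]
```

>>> play_rows([
  [0.384,-0.056,-0.5,0,0,0.44,1],
  [0.384,-0.056,-0.5,0,0,0,1],
  [0.384,-0.056,-0.5,0,0,0,1],
  [0.384,-0.056,-0.5,0,0,0,1],
  [0.384,-0.056,-0.5,0,0,0,1],
  [0,0,-0.45,0,0,0,1],
  [0,0,-0.45,0,0,0,1],
  [0,0,-0.45,0,0,0,1],
  [0,0,-0.45,0,0,0,1],
  [0,0,-0.45,0,0,0,1],
  [0,0,0,0,0,0,1],
  [0,0,0,0,0,0,1],
])

```text
clock: 4.0
position: [0.5315, -0.2528, 0.0589]
tool_rot: [0.142, 0.99, 0.0, -0.0]
contact_force: [0.3, -0.4, 0.1]
finger_gap: 0.0855
gripper_force: 0.0
```

>>> play_rows([
  [0,0,0,0,0,0,-1],
  [0,0,0,0,0,0,-1],
  [0,0,0,0,0,0,-1],
  [0,0,0,0,0,0,-1],
  [0,0,0,0,0,0,-1],
  [0,0,0,0,0,0,-1],
  [0,0,0,0,0,0,-1],
  [0,0,0,0,0,0,-1],
])

```text
clock: 4.8
position: [0.5311, -0.2541, 0.0581]
tool_rot: [0.143, 0.99, 0.0, -0.0]
contact_force: [-0.4, -0.0, -1.7]
finger_gap: 0.0152
gripper_force: 59.7
```

>>> play_rows([
  [0,0,0.2,0,0,0,-1],
  [0,0,0.5,0,0,0,-1],
  [0,0,0.6,0,0,0,-1],
  [0,0,0.6,0,0,0,-1],
  [0,0,0.6,0,0,0,-1],
  [-0.07,0.4,0,0,0,0.16,-1],
  [-0.07,0.8,0,0,0,0.16,-1],
  [-0.07,0.9,0,0,0,0.16,-1],
  [-0.07,0.9,0,0,0,0.16,-1],
  [-0.07,0.9,0,0,0,0.16,-1],
  [-0.07,0.9,0,0,0,0.16,-1],
  [-0.07,0.9,0,0,0,0.16,-1],
  [-0.07,0.9,0,0,0,0.16,-1],
  [-0.07,0.9,0,0,0,0.16,-1],
  [-0.06,0.9,0,0,0,0.18,-1],
  [0,0.3,0,0,0,0,-1],
  [0,0,0,0,0,0,-1],
  [0,0,0,0,0,0,-1],
])

```text
clock: 6.6
position: [0.5034, 0.0937, 0.1581]
tool_rot: [0.073, 0.997, -0.0, -0.0]
contact_force: [-0.1, -1.2, -1.5]
finger_gap: 0.0154
gripper_force: 60.0
```

Run:
```python
from h import *
c=snap('wrist','w3'); s=telemetry.get_state(); print({k:np.round(s[k],4).tolist() for k in ['clock','position','tool_rot','contact_force','wrist_torque']})
x,y,z,w=s['tool_rot']; print('tool y ang',np.degrees(np.arctan2(1-2*x*x-2*z*z,2*x*y)))
t=c['pixels']; q=proj('w3',[.5385,.0945,.06]); print(q)
cv2.imwrite('pics/w3c.png',cv2.resize(t[150:350,150:410],(780,600),interpolation=cv2.INTER_CUBIC))
```

```text
{'clock': 6.65, 'position': [0.5035, 0.0932, 0.1581], 'tool_rot': [0.0731, 0.9973, -0.0002, -0.0002], 'contact_force': [0.4049, 0.0983, -1.6124], 'wrist_torque': [-0.0502, -0.0359, -0.0164]}
tool y ang 81.61220566419634
[284.48776041 258.12330351]
```

View pics/w3c.png

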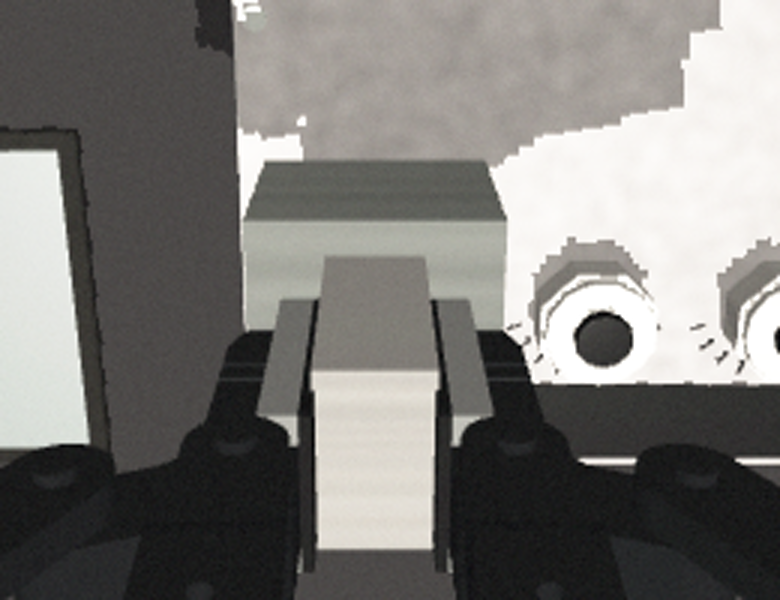

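Crop: the puller is square to the unit. Its back-wall lower edge runs (266,160)-(485,160) and its upper edge (243,218)-(507,218). The middle cap's boss is at (605,338), and the pointer cap is hidden behind the handle.

Run:
```python
from h import *
s=telemetry.get_state(); tcp=s['position']; zs=tcp[2]-.058
f=lambda c:(150+c[0]/3-.33,150+c[1]/3-.33)
a=np.radians(-8.4); ux=np.array([np.cos(a),np.sin(a)]); uy=np.array([-ux[1],ux[0]])
m=ray('w3',*f((604,338)),.067)[:2]; print('mid boss',m,'-> cap',m-.048*uy)
for c1,c2,z in [((266,160),(485,160),zs),((243,218),(507,218),zs+.034)]:
    A,B=ray('w3',*f(c1),z)[:2],ray('w3',*f(c2),z)[:2]; d=B-A
    print('width',np.linalg.norm(d),'yaw',np.degrees(np.arctan2(d[1],d[0]))-90,'hook',(A+B)/2+.019*ux,'rel tcp in unit',[(((A+B)/2+.019*ux-tcp[:2])@u)*1000 for u in (ux,uy)])
rects('w3',.546,.142,.067,0,70,w=.05,amin=.4e-4,amax=4e-4)
for p in ([.5371,.0936],[.5383,.094],[.5389,.0951],m-.048*uy): print('cap-tcp in unit mm',[((np.array(p)-tcp[:2])@u*1000).round(1) for u in (ux,uy)])
```

```text
mid boss [0.54522249 0.1409256 ] -> cap [0.5382105  0.09344052]
width 0.04143545778245771 yaw -8.362451750266914 hook [0.50324665 0.09253134] rel tcp in unit [np.float64(-0.16811747674985755), np.float64(-0.7120398867345388)]
width 0.04135305949703532 yaw -8.361234067780202 hook [0.50273562 0.09250765] rel tcp in unit [np.float64(-0.6702003707429861), np.float64(-0.8101215284841325)]
w3 c 0.5453 0.1407 wh 12.5 13.5 ang 90.0 A mm2 130
cap-tcp in unit mm [np.float64(33.2), np.float64(5.3)]
cap-tcp in unit mm [np.float64(34.3), np.float64(5.9)]
cap-tcp in unit mm [np.float64(34.7), np.float64(7.0)]
cap-tcp in unit mm [np.float64(34.3), np.float64(5.3)]
```

>>> play_rows([
  [0.022,0.148,-0.15,0,0,0,-1],
  [0,0,-0.3,0,0,0,-1],
  [0,0,-0.3,0,0,0,-1],
  [0,0,-0.25,0,0,0,-1],
  [0,0,-0.15,0,0,0,-1],
  [0,0,-0.1,0,0,0,-1],
  [0,0,0,0,0,0,-1],
  [0,0,0,0,0,0,-1],
])

```text
clock: 7.45
position: [0.5047, 0.0998, 0.1085]
tool_rot: [0.073, 0.997, 0.0, 0.0]
contact_force: [0.7, -0.6, -1.4]
finger_gap: 0.0151
gripper_force: 60.0
```

Run:
```python
from h import *
c=snap('scene','s2'); snap('wrist','w4'); s=telemetry.get_state(); print({k:np.round(s[k],4).tolist() for k in ['clock','position','contact_force','wrist_torque']})
u,v=[int(x) for x in proj('s2',[.52,.1,.06])]; print(u,v)
cv2.imwrite('pics/s2c.png',cv2.resize(c['pixels'][v-37:v+38,u-50:u+50],(800,600),interpolation=cv2.INTER_CUBIC))
```

```text
{'clock': 7.55, 'position': [0.5048, 0.0998, 0.1087], 'contact_force': [-0.2776, 0.642, -0.8355], 'wrist_torque': [0.0276, -0.0146, -0.0066]}
331 253
```

View pics/s2c.png

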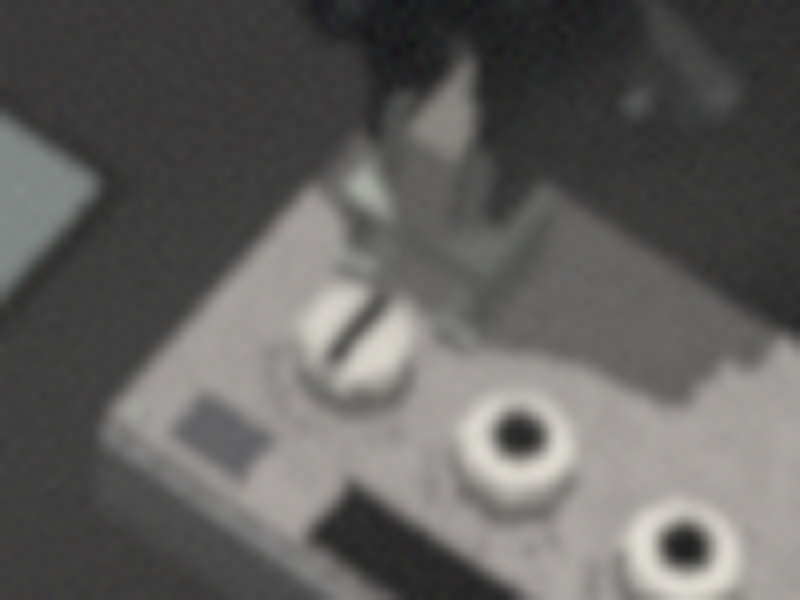

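Scene crop: the puller stands in front of the pointer cap, with its two feet at about (355,250) and (455,335) symmetric about the cap at (357,330). Next I lower it to a light contact.

>>> play_rows([
  [0,0,-0.025,0,0,0,-1],
  [0,0,-0.025,0,0,0,-1],
  [0,0,-0.025,0,0,0,-1],
  [0,0,-0.025,0,0,0,-1],
  [0,0,0,0,0,0,-1],
])

```text
clock: 8.05
position: [0.5044, 0.0998, 0.1041]
tool_rot: [0.073, 0.997, -0.0, -0.0]
contact_force: [-0.5, -0.5, -0.8]
finger_gap: 0.0149
gripper_force: 60.0
```

>>> play_rows([
  [0,0,-0.0125,0,0,0,-1],
  [0,0,0,0,0,0,-1],
])

```text
clock: 8.25
position: [0.5045, 0.0998, 0.1038]
tool_rot: [0.073, 0.997, -0.0, -0.0]
contact_force: [-0.1, 0.3, -0.9]
finger_gap: 0.0151
gripper_force: 60.0
```

>>> play_rows([
  [0,0,-0.0125,0,0,0,-1],
  [0,0,0,0,0,0,-1],
])

```text
clock: 8.45
position: [0.5045, 0.0998, 0.1032]
tool_rot: [0.073, 0.997, -0.0, -0.0]
contact_force: [-0.6, 0.5, -1.4]
finger_gap: 0.0149
gripper_force: 60.0
```

>>> play_rows([
  [0,0,-0.0075,0,0,0,-1],
  [0,0,0,0,0,0,-1],
])

```text
clock: 8.65
position: [0.5045, 0.0998, 0.103]
tool_rot: [0.073, 0.997, 0.0, -0.0]
contact_force: [1.1, -0.2, -1.8]
finger_gap: 0.0152
gripper_force: 60.0
```

>>> play_rows([
  [0,0,-0.0075,0,0,0,-1],
  [0,0,0,0,0,0,-1],
])

```text
clock: 8.85
position: [0.5045, 0.0998, 0.1028]
tool_rot: [0.073, 0.997, 0.0, 0.0]
contact_force: [-0.8, -0.6, 1.0]
finger_gap: 0.0152
gripper_force: 60.4
```

>>> play_rows([
  [0,0,-0.0025,0,0,0,-1],
  [0,0,0,0,0,0,-1],
])

```text
clock: 9.05
position: [0.5046, 0.0998, 0.1028]
tool_rot: [0.073, 0.997, -0.0, 0.0]
contact_force: [-1.2, -0.6, 3.0]
finger_gap: 0.0151
gripper_force: 60.5
```

>>> play_rows([
  [0,0,0,0,0,0,-1],
])

```text
clock: 9.15
position: [0.5046, 0.0998, 0.1027]
tool_rot: [0.073, 0.997, -0.0, 0.0]
contact_force: [-0.3, 0.5, 3.8]
finger_gap: 0.0153
gripper_force: 60.5
```

Run:
```python
from h import *
snap('wrist','w5'); P=[telemetry.get_state()['position'] for _ in range(3)]; print(np.round(P,4))
for f in ['w4','w5']:
    rects(f,.546,.142,.067,0,70,w=.05,amin=.4e-4,amax=4e-4)
    rects(f,.552,.188,.067,0,70,w=.04,amin=.4e-4,amax=4e-4)
    print(np.load(f'pics/{f}.npz')['E'][:3,3])
print(np.load('pics/w3.npz')['E'][:3,3])
```

```text
[[0.5046 0.0998 0.1027]
 [0.5046 0.0998 0.1027]
 [0.5046 0.0998 0.1027]]
w4 c 0.5523 0.1878 wh 14.8 12.7 ang 45.0 A mm2 148
w4 c 0.564 0.181 wh 26.0 15.0 ang 90.0 A mm2 249
[0.43281525 0.10909782 0.23294349]
w5 c 0.5523 0.1878 wh 14.8 12.7 ang 45.0 A mm2 149
w5 c 0.5625 0.181 wh 26.0 18.0 ang 90.0 A mm2 263
[0.43266291 0.10907785 0.22707512]
[0.43153467 0.10297298 0.28243259]
```

>>> play_rows([
  [0.025,-0.004,0,0,0,0,-1],
  [0.05,-0.008,0,0,0,0,-1],
  [0.05,-0.008,0,0,0,0,-1],
  [0.05,-0.008,0,0,0,0,-1],
  [0.05,-0.008,0,0,0,0,-1],
  [0.025,-0.004,0,0,0,0,-1],
])

```text
clock: 9.8
position: [0.5141, 0.0983, 0.1026]
tool_rot: [0.073, 0.997, 0.0, -0.001]
contact_force: [-5.2, 0.1, 6.1]
finger_gap: 0.0152
gripper_force: 60.8
```

>>> play_rows([
  [0.025,-0.004,0,0,0,0,-1],
  [0.025,-0.004,0,0,0,0,-1],
  [0.025,-0.004,0,0,0,0,-1],
])

```text
clock: 10.1
position: [0.517, 0.0979, 0.1026]
tool_rot: [0.073, 0.997, 0.0, -0.001]
contact_force: [-4.4, -0.0, 5.6]
finger_gap: 0.0149
gripper_force: 60.8
```

>>> play_rows([
  [0,0,0.004,0,0,0,-1],
  [0.025,-0.004,0,0,0,0,-1],
  [0.025,-0.004,0,0,0,0,-1],
])

```text
clock: 10.4
position: [0.5194, 0.0975, 0.1027]
tool_rot: [0.073, 0.997, 0.0, -0.0]
contact_force: [-2.9, 0.1, 4.0]
finger_gap: 0.0148
gripper_force: 60.8
```

>>> play_rows([
  [0.025,-0.004,0,0,0,0,-1],
  [0.025,-0.004,0,0,0,0,-1],
  [0.025,-0.004,0,0,0,0,-1],
])

```text
clock: 10.7
position: [0.5226, 0.0969, 0.1027]
tool_rot: [0.073, 0.997, 0.0, -0.0]
contact_force: [-2.7, 0.1, 4.0]
finger_gap: 0.0153
gripper_force: 60.8
```

>>> play_rows([
  [0.025,-0.004,0,0,0,0,-1],
  [0.025,-0.004,0,0,0,0,-1],
  [0.025,-0.004,0,0,0,0,-1],
  [0.025,-0.004,0,0,0,0,-1],
  [0.025,-0.004,0,0,0,0,-1],
])

```text
clock: 11.2
position: [0.5276, 0.0961, 0.1027]
tool_rot: [0.073, 0.997, -0.0, 0.0]
contact_force: [-3.6, 0.4, 3.4]
finger_gap: 0.0152
gripper_force: 60.8
```

>>> play_rows([
  [0.025,-0.004,0,0,0,0,-1],
  [0.025,-0.004,0,0,0,0,-1],
  [0.025,-0.004,0,0,0,0,-1],
  [0.025,-0.004,0,0,0,0,-1],
  [0.025,-0.004,0,0,0,0,-1],
])

```text
clock: 11.7
position: [0.5326, 0.0953, 0.1027]
tool_rot: [0.073, 0.997, -0.0, -0.0]
contact_force: [-2.1, 1.1, 4.2]
finger_gap: 0.015
gripper_force: 60.8
```

>>> play_rows([
  [0.025,-0.004,0,0,0,0,-1],
  [0.025,-0.004,0,0,0,0,-1],
  [0.025,-0.004,0,0,0,0,-1],
])

```text
clock: 12.0
position: [0.5356, 0.0948, 0.1027]
tool_rot: [0.073, 0.997, 0.0, 0.0]
contact_force: [-3.6, 1.3, 4.0]
finger_gap: 0.0151
gripper_force: 60.8
```

>>> play_rows([
  [0.0125,-0.002,0,0,0,0,-1],
  [0.0125,-0.002,0,0,0,0,-1],
  [0.0125,-0.002,0,0,0,0,-1],
  [0.0125,-0.002,0,0,0,0,-1],
])

```text
clock: 12.4
position: [0.5375, 0.0945, 0.1027]
tool_rot: [0.073, 0.997, 0.0, -0.0]
contact_force: [-3.2, 1.0, 1.8]
finger_gap: 0.0152
gripper_force: 60.8
```

>>> play_rows([
  [0.0125,-0.002,0,0,0,0,-1],
  [0.0125,-0.002,0,0,0,0,-1],
])

```text
clock: 12.6
position: [0.5386, 0.0943, 0.1027]
tool_rot: [0.073, 0.997, -0.0, -0.0]
contact_force: [-2.7, 0.8, 3.2]
finger_gap: 0.0153
gripper_force: 60.8
```

>>> play_rows([
  [0.0125,-0.002,0,0,0,0,-1],
  [0,0,0,0,0,0,-1],
])

```text
clock: 12.8
position: [0.5391, 0.0943, 0.1027]
tool_rot: [0.073, 0.997, 0.0, 0.0]
contact_force: [-2.4, -0.5, 3.6]
finger_gap: 0.015
gripper_force: 60.8
```

>>> play_rows([
  [0.01,-0.0015,0,0,0,0,-1],
  [0,0,0,0,0,0,-1],
])

```text
clock: 13.0
position: [0.5395, 0.0942, 0.1027]
tool_rot: [0.073, 0.997, -0.0, 0.0]
contact_force: [-2.6, 1.3, 2.9]
finger_gap: 0.0149
gripper_force: 60.8
```

>>> play_rows([
  [0.01,-0.0015,0,0,0,0,-1],
  [0,0,0,0,0,0,-1],
])

```text
clock: 13.2
position: [0.5399, 0.0941, 0.1027]
tool_rot: [0.073, 0.997, -0.0, 0.0]
contact_force: [-3.2, 0.9, 3.1]
finger_gap: 0.015
gripper_force: 60.8
```

>>> play_rows([
  [0.01,-0.0015,0,0,0,0,-1],
  [0,0,0,0,0,0,-1],
])

```text
clock: 13.4
position: [0.5401, 0.0941, 0.1027]
tool_rot: [0.073, 0.997, 0.0, -0.0]
contact_force: [-3.4, -0.2, 4.5]
finger_gap: 0.0152
gripper_force: 60.8
```

>>> play_rows([
  [0.01,-0.0015,0,0,0,0,-1],
  [0,0,0,0,0,0,-1],
])

```text
clock: 13.6
position: [0.5402, 0.0941, 0.1027]
tool_rot: [0.073, 0.997, 0.0, -0.0]
contact_force: [-5.2, 1.1, 5.3]
finger_gap: 0.015
gripper_force: 60.8
```

Run:
```python
from h import *
c=snap('scene','s3'); s=telemetry.get_state(); print({k:np.round(s[k],4).tolist() for k in ['clock','position','contact_force','wrist_torque']})
u,v=[int(x) for x in proj('s3',[.535,.095,.06])]
cv2.imwrite('pics/s3c.png',cv2.resize(c['pixels'][v-30:v+30,u-40:u+40],(800,600),interpolation=cv2.INTER_CUBIC))
```

```text
{'clock': 13.65, 'position': [0.5402, 0.0941, 0.1027], 'contact_force': [-4.9009, 0.5505, 5.551], 'wrist_torque': [0.1941, 1.168, -0.0001]}
```

View pics/s3c.png

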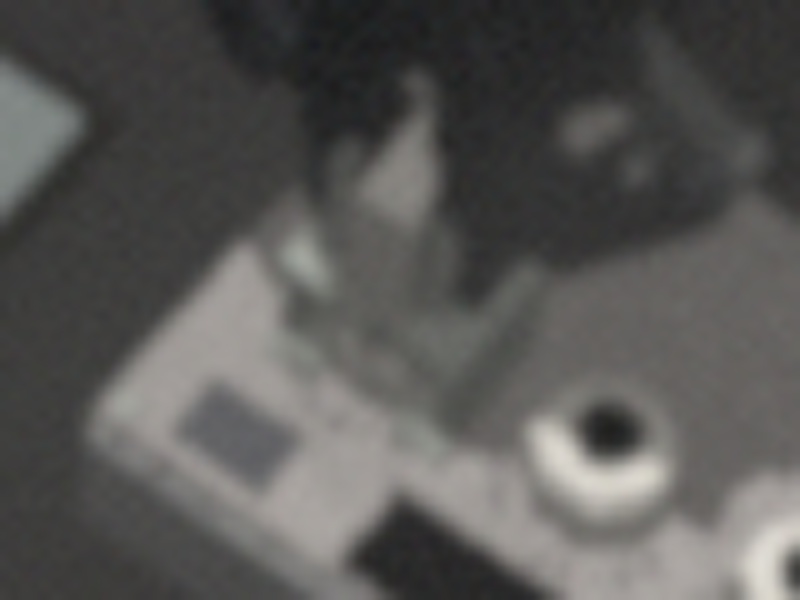

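The cap is inside the puller, with the feet at about (300,350) and (420,430) past it, and the back wall is in light contact (Fx rose and the motion stalled). I'll back off slightly, then pull straight up.

>>> play_rows([
  [-0.015,0.002,0,0,0,0,-1],
  [0,0,0.025,0,0,0,-1],
  [0,0,0.05,0,0,0,-1],
  [0,0,0.025,0,0,0,-1],
  [0,0,0,0,0,0,-1],
])

```text
clock: 14.15
position: [0.5401, 0.094, 0.1067]
tool_rot: [0.073, 0.997, -0.0, -0.0]
contact_force: [-2.5, 0.7, -0.9]
finger_gap: 0.0147
gripper_force: 60.0
```

>>> play_rows([
  [0,0,0.0125,0,0,0,-1],
  [0,0,0.0125,0,0,0,-1],
  [0,0,0.0125,0,0,0,-1],
  [0,0,0.0125,0,0,0,-1],
])

```text
clock: 14.55
position: [0.5397, 0.0941, 0.1075]
tool_rot: [0.073, 0.997, -0.0, -0.001]
contact_force: [2.5, -0.8, -16.4]
finger_gap: 0.0149
gripper_force: 59.5
```

>>> play_rows([
  [0,0,0.0125,0,0,0,-1],
  [0,0,0.0125,0,0,0,-1],
])

```text
clock: 14.75
position: [0.5396, 0.094, 0.1092]
tool_rot: [0.073, 0.997, -0.0, -0.001]
contact_force: [1.0, -0.5, -15.9]
finger_gap: 0.0151
gripper_force: 59.5
```

>>> play_rows([
  [0,0,0.02,0,0,0,-1],
  [0,0,0.02,0,0,0,-1],
  [0,0,0.02,0,0,0,-1],
  [0,0,0.02,0,0,0,-1],
  [0,0,0.02,0,0,0,-1],
])

```text
clock: 15.25
position: [0.54, 0.0941, 0.1141]
tool_rot: [0.073, 0.997, -0.0, 0.0]
contact_force: [-0.4, 0.4, -15.2]
finger_gap: 0.0152
gripper_force: 59.8
```

>>> play_rows([
  [0,0,0.02,0,0,0,-1],
  [0,0,0.02,0,0,0,-1],
  [0,0,0.02,0,0,0,-1],
  [0,0,0.02,0,0,0,-1],
  [0,0,0.02,0,0,0,-1],
])

```text
clock: 15.75
position: [0.5404, 0.0941, 0.1186]
tool_rot: [0.073, 0.997, 0.0, 0.001]
contact_force: [1.4, 0.5, -2.1]
finger_gap: 0.0147
gripper_force: 61.7
```

>>> play_rows([
  [0,0,0.02,0,0,0,-1],
  [0,0,0.02,0,0,0,-1],
  [0,0,0.02,0,0,0,-1],
  [0,0,0.02,0,0,0,-1],
  [0,0,0.02,0,0,0,-1],
])

```text
clock: 16.25
position: [0.5402, 0.0941, 0.122]
tool_rot: [0.073, 0.997, 0.0, 0.0]
contact_force: [0.5, 0.2, -1.8]
finger_gap: 0.0152
gripper_force: 61.7
```

>>> play_rows([
  [0,0,0.1,0,0,0,-1],
  [0,0,0.25,0,0,0,-1],
  [0,0,0.25,0,0,0,-1],
  [0,0,0.15,0,0,0,-1],
  [0.06,-0.2,0,0,0,0,-1],
  [0.06,-0.4,0,0,0,0,-1],
  [0.06,-0.6,0,0,0,0,-1],
  [0.06,-0.7,0,0,0,0,-1],
  [0.06,-0.7,0,0,0,0,-1],
  [0.07,-0.6,0,0,0,0,-1],
  [0.07,-0.4,0,0,0,0,-1],
  [0.06,-0.18,0,0,0,0,-1],
  [0,0,-0.2,0,0,0,-1],
  [0,0,-0.4,0,0,0,-1],
  [0,0,-0.5,0,0,0,-1],
  [0,0,-0.4,0,0,0,-1],
  [0,0,-0.2,0,0,0,-1],
  [0,0,-0.1,0,0,0,-1],
  [0,0,0,0,0,0,-1],
])

```text
clock: 18.15
position: [0.5599, -0.0566, 0.0795]
tool_rot: [0.073, 0.997, 0.0, -0.0]
contact_force: [-0.3, 0.5, -0.9]
finger_gap: 0.0151
gripper_force: 61.7
```

Run:
```python
from h import *
c=snap('scene','s4'); s=telemetry.get_state(); print({k:np.round(s[k],4).tolist() for k in ['clock','position','contact_force']})
u,v=[int(x) for x in proj('s4',[.55,-.0,.03])]
cv2.imwrite('pics/s4c.png',cv2.resize(c['pixels'][v-60:v+60,u-80:u+80],(800,600),interpolation=cv2.INTER_CUBIC))
```

```text
{'clock': 18.2, 'position': [0.5602, -0.0568, 0.08], 'contact_force': [-0.0508, 0.1432, -1.5407]}
```

View pics/s4c.png

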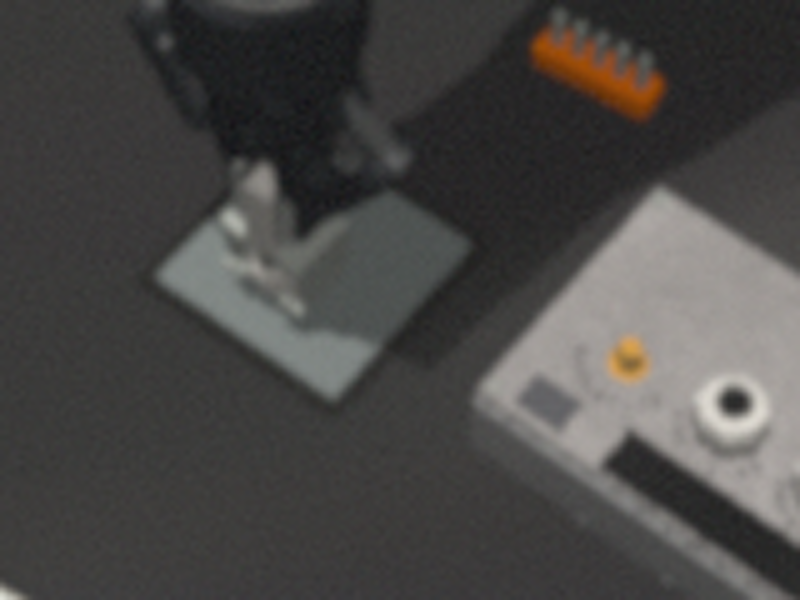

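The bare shaft shows at (630,358) and the cap rides in the puller over the pad. Next I lower it onto the pad.

>>> play_rows([
  [0,0,-0.05,0,0,0,-1],
  [0,0,-0.075,0,0,0,-1],
  [0,0,-0.075,0,0,0,-1],
  [0,0,-0.05,0,0,0,-1],
  [0,0,-0.05,0,0,0,-1],
  [0,0,-0.025,0,0,0,-1],
  [0,0,-0.025,0,0,0,-1],
  [0,0,-0.025,0,0,0,-1],
  [0,0,-0.025,0,0,0,-1],
  [0,0,-0.025,0,0,0,-1],
  [0,0,0,0,0,0,-1],
])

```text
clock: 19.3
position: [0.56, -0.0571, 0.0626]
tool_rot: [0.073, 0.997, 0.0, -0.0]
contact_force: [0.1, 0.0, -0.0]
finger_gap: 0.0153
gripper_force: 61.7
```

>>> play_rows([
  [0,0,-0.0075,0,0,0,-1],
  [0,0,-0.0075,0,0,0,-1],
  [0,0,0,0,0,0,-1],
])

```text
clock: 19.6
position: [0.56, -0.0571, 0.0622]
tool_rot: [0.073, 0.997, -0.0, 0.0]
contact_force: [-0.8, -1.2, -1.0]
finger_gap: 0.0154
gripper_force: 61.7
```

>>> play_rows([
  [0,0,-0.0075,0,0,0,-1],
  [0,0,0,0,0,0,-1],
  [0,0,0,0,0,0,-1],
])

```text
clock: 19.9
position: [0.56, -0.0571, 0.0618]
tool_rot: [0.073, 0.997, -0.0, -0.0]
contact_force: [-0.1, 0.4, -1.3]
finger_gap: 0.0151
gripper_force: 61.7
```

>>> play_rows([
  [0,0,-0.0075,0,0,0,-1],
  [0,0,0,0,0,0,-1],
  [0,0,0,0,0,0,-1],
])

```text
clock: 20.2
position: [0.56, -0.0571, 0.0615]
tool_rot: [0.073, 0.997, -0.0, -0.0]
contact_force: [-0.1, 0.1, -1.2]
finger_gap: 0.0151
gripper_force: 61.7
```

>>> play_rows([
  [-0.025,0.0037,0,0,0,0,-1],
  [-0.05,0.0074,0,0,0,0,-1],
  [-0.05,0.0074,0,0,0,0,-1],
  [-0.05,0.0074,0,0,0,0,-1],
  [-0.05,0.0074,0,0,0,0,-1],
])

```text
clock: 20.7
position: [0.5508, -0.0557, 0.0616]
tool_rot: [0.073, 0.997, -0.0, -0.0]
contact_force: [-0.2, -0.0, -2.1]
finger_gap: 0.0149
gripper_force: 61.7
```

>>> play_rows([
  [-0.075,0.011,0,0,0,0,-1],
  [-0.075,0.011,0,0,0,0,-1],
  [-0.075,0.011,0,0,0,0,-1],
  [-0.075,0.011,0,0,0,0,-1],
  [-0.075,0.011,0,0,0,0,-1],
  [-0.075,0.011,0,0,0,0,-1],
  [-0.075,0.011,0,0,0,0,-1],
  [-0.075,0.011,0,0,0,0,-1],
  [-0.075,0.011,0,0,0,0,-1],
  [-0.075,0.011,0,0,0,0,-1],
  [-0.05,0.007,0,0,0,0,-1],
  [0,0,0,0,0,0,-1],
])

```text
clock: 21.9
position: [0.5187, -0.051, 0.0616]
tool_rot: [0.073, 0.997, 0.0, -0.0]
contact_force: [-0.9, 0.1, -1.4]
finger_gap: 0.0154
gripper_force: 61.7
```

Run:
```python
from h import *
c=snap('scene','s5'); d=snap('top','t5'); s=telemetry.get_state(); print({k:np.round(s[k],4).tolist() for k in ['clock','position','contact_force']})
u,v=[int(x) for x in proj('s5',[.55,-.05,.03])]; a=cv2.resize(c['pixels'][v-45:v+45,u-40:u+40],(400,450),interpolation=cv2.INTER_CUBIC)
u,v=[int(x) for x in proj('t5',[.54,-.05,.03])]; b=cv2.resize(d['pixels'][v-45:v+45,u-40:u+40],(400,450),interpolation=cv2.INTER_CUBIC)
cv2.imwrite('pics/s5c.png',np.hstack([a,b]))
```

```text
{'clock': 22.0, 'position': [0.5191, -0.0511, 0.0616], 'contact_force': [-0.4104, -0.7908, -0.1596]}
```

View pics/s5c.png

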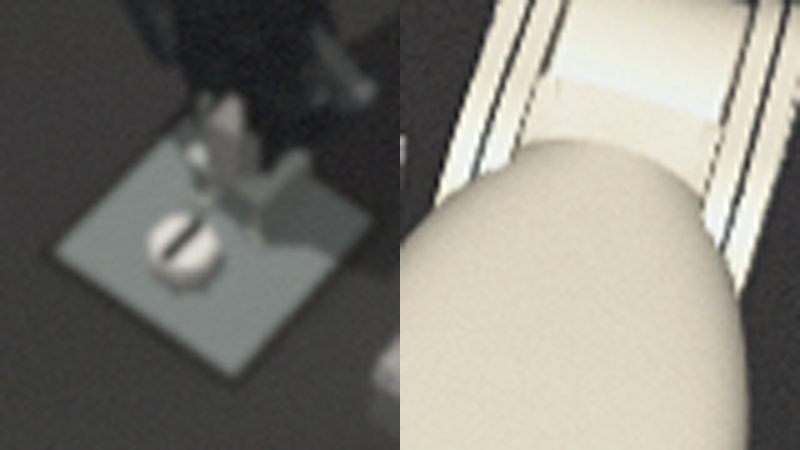

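Left crop: the cap stands upright on the pad at (183,250), and the puller is clear behind it at about (230,190). Next I seat the puller on its soles and release.

>>> play_rows([
  [0,0,-0.0075,0,0,0,-1],
  [0,0,-0.005,0,0,0,-1],
  [0,0,0,0,0,0,-1],
])

```text
clock: 22.3
position: [0.5191, -0.0511, 0.061]
tool_rot: [0.073, 0.997, 0.0, -0.0]
contact_force: [0.5, 0.4, -1.2]
finger_gap: 0.015
gripper_force: 61.8
```

>>> play_rows([
  [0,0,-0.004,0,0,0,-1],
  [0,0,0,0,0,0,-1],
  [0,0,0,0,0,0,-1],
])

```text
clock: 22.6
position: [0.5191, -0.0511, 0.061]
tool_rot: [0.073, 0.997, -0.0, 0.0]
contact_force: [-1.1, -0.1, 0.6]
finger_gap: 0.0149
gripper_force: 62.0
```

Contact is felt, so I open the gripper and then rise.

>>> play_rows([
  [0,0,0,0,0,0,-0.4],
  [0,0,0,0,0,0,-0.2],
  [0,0,0,0,0,0,0.2],
  [0,0,0,0,0,0,0.6],
  [0,0,0,0,0,0,1],
  [0,0,0,0,0,0,1],
  [0,0,0,0,0,0,1],
  [0,0,0,0,0,0,1],
])

```text
clock: 23.4
position: [0.519, -0.0511, 0.0609]
tool_rot: [0.073, 0.997, -0.0, 0.0]
contact_force: [1.2, 0.1, -0.5]
finger_gap: 0.0854
gripper_force: 0.0
```

>>> play_rows([
  [0,0,0.2,0,0,0,1],
  [0,0,0.4,0,0,0,1],
  [0,0,0.7,0,0,0,1],
  [0,0,0.8,0,0,0,1],
  [0,0,0.8,0,0,0,1],
  [0,0,0.8,0,0,0,1],
  [-0.5,0,0.3,0,0,0,1],
  [-0.6,0,0,0,0,0,1],
  [-0.6,0,0,0,0,0,1],
  [0,0,0,0,0,0,1],
  [0,0,0,0,0,0,1],
])

```text
clock: 24.5
position: [0.4511, -0.0512, 0.2218]
tool_rot: [0.073, 0.997, -0.0, 0.001]
contact_force: [0.2, 0.5, 0.2]
finger_gap: 0.0855
gripper_force: 0.0
```

Run:
```python
from h import *
c=snap('scene','s6'); d=snap('wrist','w6'); s=telemetry.get_state(); print({k:np.round(s[k],4).tolist() for k in ['clock','position','contact_force','finger_gap']})
u,v=[int(x) for x in proj('s6',[.55,.03,.03])]; a=cv2.resize(c['pixels'][v-75:v+75,u-67:u+67],(400,450),interpolation=cv2.INTER_CUBIC)
u,v=[int(x) for x in proj('w6',[.54,-.05,.03])]; print(u,v); b=cv2.resize(d['pixels'][max(v-90,0):v+90,max(u-80,0):u+80],(400,450),interpolation=cv2.INTER_CUBIC)
cv2.imwrite('pics/s6c.png',np.hstack([a,b]))
```

```text
{'clock': 24.6, 'position': [0.4517, -0.0512, 0.2212], 'contact_force': [0.1615, -0.4856, -0.1732], 'finger_gap': 0.0852}
289 264
```

View pics/s6c.png

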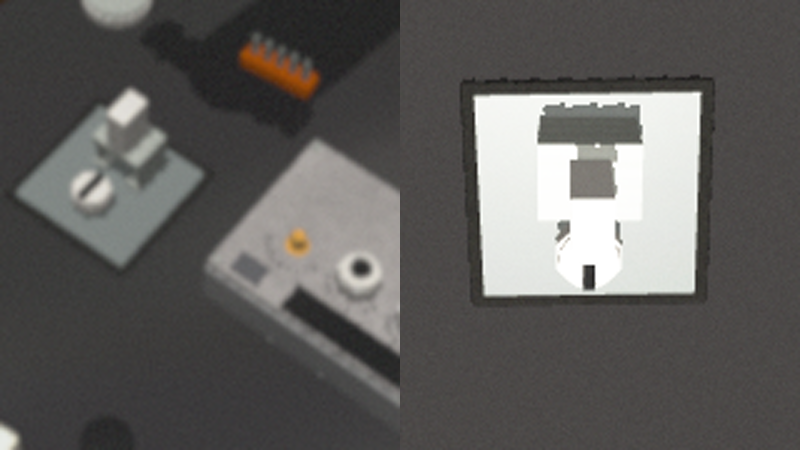

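Run:
```python
from h import *
b=ray('w6',284.2,285.2,.025)[:2]; print(b,'fwd gap mm', ((b-np.array([.5187,-.0513]))@[.989,-.146])*1000-28)
```

```text
[ 0.56608576 -0.05891898] fwd gap mm 19.97688331743388
```

```bash
python3 -c "
from workcell import job; print(job.job_done())"
```

```text
the job is handed in; nothing more can be done
None
```

The pointer cap was pulled off with the steel puller and stands upright on the larger grey pad, the puller stands on its feet on the pad at least 14 mm clear of it, the other two caps were left on their shafts, and the job was handed in at about 25 s.

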